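# Seat the customer's card and confirm the payment

### The arm

A 6-joint arm with a two-finger parallel gripper is mounted at the origin on the work surface. World frame = base frame: x ahead of the robot, y to its left, z up, the work surface at z = 0. Lengths are in m, angles in rad, forces in N, time in s.
With the tool pointing down it reaches from about 0.3 to 0.875 m from the base axis. Payload 6.4 kg.
Tool frame: the origin (TCP) lies at the very end of the fingers, on their centre line; the grasp point (between the pads) lies 19 mm behind it; z points along the fingers, y is the line along which they close (so a half turn about z gives the same grasp; the last joint's range is limited). The gripper opens to 85 mm and grips with 20 to 120 N. Pads are 22 mm wide; open, the fingers measure 114 mm over their backs; the gripper's body (76 mm by 85 mm) begins 54 mm behind the grasp point. The pads swing forward as they close: fully open they stand 13 mm farther back than shut.
Start: joints at [-1.372, 0.181, 1.607, -0, 1.354, -0.206], TCP at [0.226, -0.529, 0.231] pointing down, gripper open.
Joint ranges: [-2.99, 2.99], [-0.89, 2.07], [0.3, 2.58], [-1.14, 4.28], [0, 2.63], [-3.12, 3.12]. Speed limits (rad/s): [2.57, 2.57, 3.01, 3.14, 3.14, 3.14].

### API

Orientations are given as a rotation vector (axis times angle).
In Python, from bench import status, vision, workorder, look_for, silhouettes, landmark_of gives the robot as it stands.
- The arm moves only by the tool move_arm, never from a script. Its argument "rows" is a list of rows, each a list of 4 numbers: the shift along the tool's x, y, z in m, then the turn about the tool's z in rad. In form: [[x, y, z, roll], ...]. A call has 1 to 10 rows; each row is the pose to reach, as a shift and turn from the pose commanded when the call began, along the tool's axes at that moment; what a row does not reach only later rows make up. A row lasts 1/12 s, in which the tool goes at most 41.7 mm and 7.16 degrees, less where a joint would pass 70% of its speed; a pose out of reach is approached as far as the arm can. A call with a gripper value outside its range is refused whole. "gripper" is the closure, from 0 (fully open) to 1 (shut), set as the call begins (left out, the last holds). The fingers move at their own pace and stop on an object; the grip force is fixed at half the most. Time passes only in rows, so rows that repeat a pose let the fingers close. It gives the time, the measured TCP pose, the force, the opening and the grip force at its end, in the units of the state.
- status.read_state(): the state, without advancing time (a new reading comes with each control period).
- vision.capture(name): name is "side" or "top" or "wrist"; returns a dict with "pixels" (480x640x3 uint8, red, green, blue), "depth" (480x640 float32, m along the optical axis (not along the pixel's ray), 0 where there is no reading), "intrinsics" (3x3 intrinsics, pixels), "k1" (the pictures are not rectified: a ray, as slopes to the right and down, at radius r is drawn at 1 + k1 r^2 times it, then the intrinsics apply), "origin" and "orientation" of the camera in the world. Camera axes: x right, y up, looking along -z (the intrinsics and any distortion apply to the point x, -y, -z); pixel columns grow to the right and rows downward; lengths in m; the calibration is good to about 2 mm. A picture is of the moment at which its call begins.
- workorder.close_job(): hands the job in; it is judged then, once.
Trained networks look in the newest picture that a camera, given by its name, has taken for a name from the list of things; names that differ only in an ending like _2 or _b are one class to them, and where a whole thing is asked for, a point or a joint stands for the part that bears it (a point fixed in the world has none). Each returns a list of dicts, best first, with "conf" (0 to 1); they miss things now and then, are a little off and sometimes report something else, mostly with a low value. They report only what shows in the picture. A call takes as long as a camera call.
- look_for(target, camera): "at" ([column, row] in pixels, amid what is visible of it).
- silhouettes(target, camera): "region" (480x640 bool, what is visible of it) and "at" ([column, row] in pixels, amid what is visible of it).
- landmark_of(target, camera): "at" ([column, row] in pixels: a listed point, or the origin of a listed thing).
The state is a dict: "clock": time; "joint_positions": joint angles; "qd": joint speeds; "joint_efforts": joint torques, N m; "eef_pos": TCP position; "tcp_rot": TCP orientation; "ft_force": force on the tool from outside, world axes, zero at the start; "ft_torque": the same for the moment, N m; "finger_gap": opening from 0.0 (shut) to 1.0 (fully open); "grasp_force": force on a finger pad.
Only numpy, scipy, OpenCV 4.12 (cv2) and the standard library are available. Lean on these libraries where they do the work, as an engineer would, in place of code of your own. Each camera call takes 0.05 s, during which the arm holds its last target. There are 200 camera calls.

### The job

The customer's bank card is only part-way into one of the two card terminals on the cashier's desk. With shut fingertips, gripping nothing, push the card lightly by its outer edge until it is fully home, then lightly press that terminal's green key down and let it come up again. Do not shove or lift the terminal, press no other key on either terminal, and leave everything else on the desk where it is.

Things in the scene. Friction and masses are not known exactly. Their poses are not given: they have to be found in the camera images.
- terminal_a: black card terminal that HAS the card in its slot, left or right of the other; 86 x 186 mm, loose (0.6 to 0.8 kg, slides if pushed with 5 to 10 N). Origin: centre of underside; x from its front (card slot, coloured keys) to its back (grey lid, 72 high), y left, z up. Face slopes from 30 high in front to 56 (8 deg). From the front: red, yellow, green key (left to right), 4 rows of digits, screen
- card (a joint): how far the card is in, m: 0 = 56 mm stand out of the front of terminal_a, 0.016 = fully home against its stop (40 mm still stand out, as on any such terminal). Starts at 0 to 0.008. It slides straight along terminal_a's x with about 2 N of friction and stays where it is left
- card_edge (a point): middle of the outer short edge of the orange bank card, the edge to push on; axes as terminal_a (x points into the slot). The card is 54 wide, 1.5 thick, level, its mid-plane 16 above the desk, with free room below and in front of it
- green_a_top (a point): centre of the top of terminal_a's green key (at -73, -26, 37 mm in terminal_a's frame); z square to the sloping face. Coloured keys are 22 wide (y), 18 long (x), 4 proud of the face. Yellow key 4 mm to its left; 6 mm of bare face on the right and 12 in front, then nothing; 8 mm of bare face behind it, then digit keys 1.5 proud
- green_a (a joint): how far the green key of terminal_a is pressed, m: 0 = up, 0.003 = fully down, square to the face. Sprung: it begins to move at about 1 N, is fully down at about 3.6 N and comes up by itself
- red_a (a joint): the red key of terminal_a, the left-hand one (as green_a)
- yellow_a (a joint): the yellow key of terminal_a, the middle one (as green_a)
- digits_a: the twelve white digit keys of terminal_a, rigid. Origin: on the face, in the middle of the row nearest the coloured keys; x runs up the slope
- terminal_b: the other card terminal, the same model in every way, with no card in it
- red_b (a joint): the red key of terminal_b (as green_a)
- yellow_b (a joint): the yellow key of terminal_b (as green_a)
- green_b (a joint): the green key of terminal_b (as green_a)
- digits_b: the digit keys of terminal_b (as digits_a)
- stamp: loose self-inking stamp, black, 46 x 34, 83 high; origin centre of its foot
- calculator: loose grey desk calculator, 150 x 105, 38 high; origin centre of its underside
- stapler: loose red and black stapler, 140 x 36, 56 high; origin centre of its underside
- mouse: loose black computer mouse, 106 x 62, 37 high; origin centre of its underside
- sanitizer: loose blue pump bottle of hand sanitizer, 71 in diameter, 182 high; origin centre of its foot

How it is judged:
On the way, in this order (a step that is already met when the one before it is completed fails the run):
1. the card is pushed fully home (value of joint card above 0.013 m and value of joint green_a below 0.001 m), for 0.2 s.
2. the green key of that terminal is pressed down, the card still home (value of joint green_a above 0.002 m and value of joint card above 0.013 m), for 0.1 s.
At the end, for the whole second after the job is handed in: the card is within 3 mm of fully home, the green key and all others are up again, terminal_a stands flat and at rest within 20 mm of where it was, terminal_b and the other things on the desk are within 10 mm of where they were (all of step 1 and value of joint each of red_a, yellow_a, red_b, yellow_b, green_b below 0.001 m and distance of terminal_a from where it was at the start of the episode below 0.02 m and distance of each of terminal_b, stamp, calculator, stapler, mouse, sanitizer from where it was at the start of the episode below 0.01 m and angle between terminal_a's own z axis and vertical below 0.05 rad and linear speed of terminal_a below 0.01 m/s); the robot touches nothing.
It fails at once if the green key is pressed before the card is home (value of joint green_a above 0.0015 m and value of joint card below 0.012 m).
It fails at once if a wrong key is pressed (a coloured one 1.5 mm or more down, or digit keys with 2 N or more) (value of joint any of red_a, yellow_a, red_b, yellow_b, green_b above 0.0015 m or contact force between any of digits_a, digits_b and anything else above 2 N).
It fails at once if the terminal with the card is shoved more than 20 mm or pushed harder than 30 N, or a terminal is lifted or tipped (distance of terminal_a from where it was at the start of the episode above 0.02 m or contact force between the fingers and terminal_a above 30 N or height (world z) of any of terminal_a, terminal_b above 0.008 m or angle between any of terminal_a, terminal_b's own z axis and vertical above 0.12 rad).
It fails at once if the card is taken between the fingers instead of being pushed on its edge (x of the grasp point in the frame of card_edge between 0.006 and 0.05 m and y of the grasp point in the frame of card_edge between -0.027 and 0.027 m and z of the grasp point in the frame of card_edge below 0.016 m and contact force between the fingers and terminal_a above 0.3 N).
It fails at once if the other terminal or another thing on the desk is moved by more than 10 mm (distance of any of terminal_b, stamp, calculator, stapler, mouse, sanitizer from where it was at the start of the episode above 0.01 m).
It also fails if it takes over 48 s, if anything falls off the work surface, if the arm or the gripper's body presses on something with over 40 N, if the wrist force passes 120 N, or if a joint passes its speed limit or range.

## Working session

There is one attempt and no reset: what is moved stays moved. The work goes in short steps, Python scripts to look and compute and a tool call to move; the robot and the scene stay as the last step left them, time stands still between calls to the robot, and variables do not carry over. Pictures are saved under pics/ and viewed, at most 10 in all, crops included, and the job is handed in when it is done.

Besides the shell and the picture viewer there is one more tool, called after "Emit:" by a JSON object that holds its "op" and its "data", one argument or row to a line. move_arm: Moves the arm, as the interface text tells. Its arguments: {"type":"object","properties":{"rows":{"type":"array"},"gripper":{"type":"number"}},"required":["rows"]}

```bash
mkdir -p pics; cat > h.py <<'E'
import numpy as np, cv2
from scipy.spatial.transform import Rotation as R
from bench import status, vision, workorder, look_for, silhouettes, landmark_of
def rot(o):
    o=np.array(o,float)
    return o if o.shape==(3,3) else (R.from_rotvec(o).as_matrix() if o.size==3 else R.from_quat(o).as_matrix())
def rays(c,px):
    K=np.array(c["intrinsics"]);d=np.array([c["k1"],0,0,0,0],float)
    u=cv2.undistortPoints(np.array(px,float).reshape(-1,1,2),K,d).reshape(-1,2)
    return np.c_[u[:,0],-u[:,1],-np.ones(len(u))]@rot(c["orientation"]).T, np.array(c["origin"])
def on_z(c,px,z):
    r,o=rays(c,px); return o+r*((z-o[2])/r[:,2])[:,None]
def by_depth(c,px):
    r,o=rays(c,px); p=np.round(np.array(px).reshape(-1,2)).astype(int)
    return o+r*c["depth"][p[:,1],p[:,0]][:,None]
def proj(c,P):
    K=np.array(c["intrinsics"]);q=(np.atleast_2d(P)-c["origin"])@rot(c["orientation"])
    s=np.c_[q[:,0],-q[:,1]]/-q[:,2:];s=s*(1+c["k1"]*(s**2).sum(1))[:,None]
    return s*[K[0,0],K[1,1]]+[K[0,2],K[1,2]]
def save(c,n): cv2.imwrite("pics/"+n,c["pixels"][:,:,::-1])
E
python3 - <<'E'
from h import *
print(status.read_state())
for n in("top","side"):
    c=vision.capture(n);save(c,n+"0.png");print(n,c["origin"],c["orientation"],c["k1"],c["intrinsics"])
    for t,z in(("card_edge",.016),("green_a_top",.037),("terminal_a",0),("digits_a",.04),("terminal_b",0)):
        for d in landmark_of(t,n)[:3]: print(t,d["conf"],d["at"],on_z(c,d["at"],z)[0].round(4))
E
```

```text
{'clock': 0.0, 'joint_positions': array([-1.37229355e+00,  1.81497829e-01,  1.60799295e+00,  1.08489888e-05,
        1.35379684e+00, -2.06294345e-01]), 'qd': array([ 5.56728690e-05,  4.15322445e-04,  5.75217551e-04,  3.31843660e-04,
       -2.34997680e-05,  4.99793492e-04]), 'joint_efforts': array([ 4.82793203e-04, -4.44869292e+01, -3.51337230e+01, -3.61962066e-04,
        9.09741124e-03,  1.14003441e-05]), 'eef_pos': array([ 0.22636705, -0.5279796 ,  0.23041572]), 'tcp_rot': array([-3.07580450e+00, -6.31177085e-01, -2.69963706e-05]), 'ft_force': array([ 0.10847303,  0.61375453, -0.55070826]), 'ft_torque': array([ 0.03229399,  0.05444422, -0.00754835]), 'grasp_force': 0.0, 'finger_gap': 1.0011583258912404}
top [0.39909855 0.00991737 1.47298104] [ 0.06457293 -0.08003035 -1.5955036 ] -0.13172533081033433 [[546.20362195   0.         320.01975535]
 [  0.         546.20362195 238.87489388]
 [  0.           0.           1.        ]]
card_edge 0.87 [238.0, 259.9] [0.4821 0.2146 0.016 ]
card_edge 0.17 [317.5, 183.1] [ 0.6847 -0.0033  0.016 ]
green_a_top 0.56 [250.4, 207.4] [0.6197 0.1769 0.0
[... 296 characters left out ...]
[253.2, 207.3] [0.6255 0.1735 0.    ]
side [0.35983834 0.81032266 0.83593546] [ 0.11659936 -1.15084211 -2.6932092 ] -0.12117770287178593 [[467.41575752   0.         326.19074421]
 [  0.         467.41575752 240.06182699]
 [  0.           0.           1.        ]]
card_edge 0.82 [325.9, 319.8] [0.4879 0.2173 0.016 ]
green_a_top 0.46 [299.0, 296.6] [0.5561 0.1849 0.037 ]
terminal_a 0.89 [269.7, 302.8] [0.6252 0.189  0.    ]
terminal_a 0.88 [319.9, 186.7] [ 0.6148 -0.2583  0.    ]
digits_a 0.63 [290.2, 299.2] [0.5721 0.1987 0.04  ]
digits_a 0.44 [334.9, 182.7] [ 0.5657 -0.2353  0.04  ]
terminal_b 0.89 [269.7, 302.8] [0.6252 0.189  0.    ]
terminal_b 0.88 [319.9, 186.7] [ 0.6148 -0.2583  0.    ]
```

View pics/top0.png

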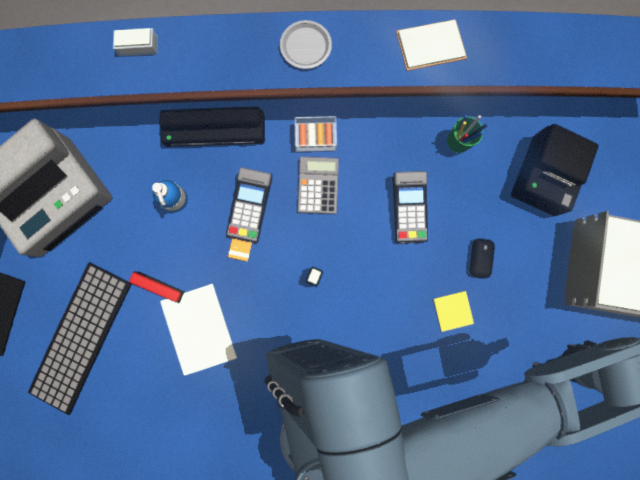

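View pics/side0.png

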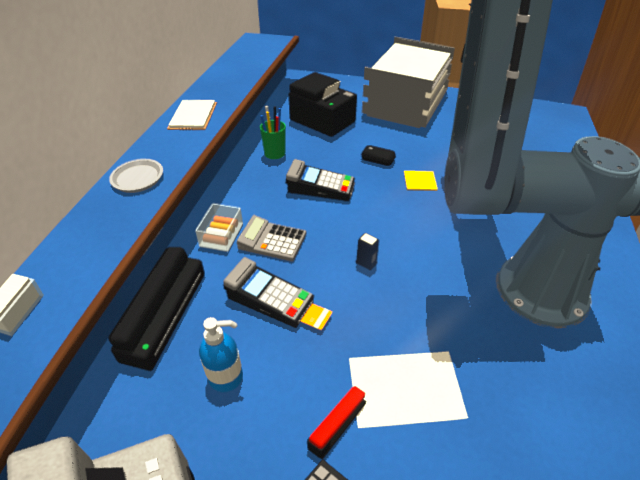

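The card is in the left terminal: its edge is near top px (238,260), and the terminal is at (250,207). The right terminal has no card. I'll move over it for a wrist view.

Emit:
{"op": "move_arm", "data": {
  "rows": [
    [0.25,-0.29,0,0],
    [0.25,-0.29,0,0],
    [0.25,-0.29,0,0],
    [0.25,-0.29,0,0],
    [0.25,-0.29,0,0],
    [0.25,-0.29,0,0],
    [0.25,-0.29,0,0],
    [0.25,-0.29,0,0],
    [0.25,-0.29,0,0],
    [0.25,-0.29,0,0]
  ],
  "gripper": 1
}}

```text
clock: 1.43
eef_pos: [0.3428, -0.1585, 0.2313]
tcp_rot: [-3.075, -0.638, -0.002]
ft_force: [0.5, -0.8, 0.0]
finger_gap: -0.002
grasp_force: 0.0
```

Emit:
{"op": "move_arm", "data": {
  "rows": [
    [0.24,-0.29,0,-0.9],
    [0.24,-0.29,0,-0.9],
    [0.24,-0.29,0,-0.9],
    [0.24,-0.29,0,-0.9],
    [0.24,-0.29,0,-0.9],
    [0.24,-0.29,0,-0.9],
    [0.24,-0.29,0,-0.9],
    [0.24,-0.29,0,-0.9],
    [0.24,-0.29,0,-0.9],
    [0.24,-0.29,0,-0.9]
  ]
}}

```text
clock: 2.27
eef_pos: [0.4495, 0.203, 0.2312]
tcp_rot: [-2.49, -1.913, -0.004]
ft_force: [-0.5, -0.7, 0.8]
finger_gap: 0.001
grasp_force: 0.0
```

```bash
python3 - <<'E'
from h import *
s=status.read_state();print(s["clock"],s["eef_pos"],s["tcp_rot"],s["joint_positions"],s["ft_force"],s["finger_gap"])
c=vision.capture("wrist");save(c,"w1.png");print(c["origin"],rot(c["orientation"]))
for t,z in(("card_edge",.016),("green_a_top",.037),("terminal_a",0),("digits_a",.04)):
    for d in landmark_of(t,"wrist")[:3]: print(t,d["conf"],d["at"],on_z(c,d["at"],z)[0].round(4))
E
```

```text
2.2667 [0.44948862 0.20304724 0.23124544] [-2.49021582 -1.91296627 -0.00355121] [ 0.18158881 -0.00627317  1.80894821  0.00236725  1.33755684  0.44175296] [-0.48950824 -0.67104895  0.75944651] 0.0014335010195340708
[0.47063376 0.27770524 0.37389241] [[ 9.66244437e-01  2.46149168e-01  7.60412701e-02]
 [-2.57626605e-01  9.22657226e-01  2.86935838e-01]
 [ 4.68990522e-04 -2.96840412e-01  9.54926987e-01]]
card_edge 0.87 [349.5, 189.5] [0.4853 0.2142 0.016 ]
green_a_top 0.77 [420.8, 211.1] [0.5503 0.1772 0.037 ]
green_a_top 0.21 [348.5, 186.3] [0.4842 0.2213 0.037 ]
terminal_a 0.55 [480.9, 179.3] [0.6295 0.1846 0.    ]
digits_a 0.71 [445.7, 185.0] [0.5781 0.198  0.04  ]
```

View pics/w1.png

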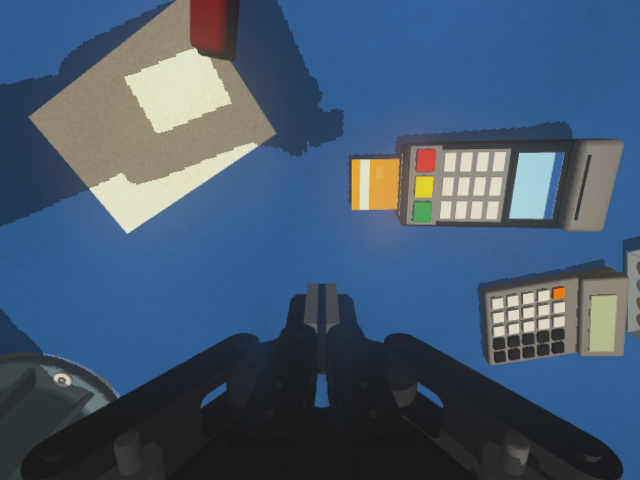

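The wrist view shows the red, yellow and green keys at about (426,160), (424,186) and (422,211), and the card's outer edge at x≈351, rows 158–210. I'll fit the pose from the key blobs and the card corners.

```bash
cat > fit.py <<'E'
from h import *
from scipy.optimize import least_squares
def measure(n="wrist",box=(330,620,130,240)):
    c=vision.capture(n);hsv=cv2.cvtColor(c["pixels"],cv2.COLOR_RGB2HSV)
    m0=np.zeros((480,640),np.uint8);m0[box[2]:box[3],box[0]:box[1]]=1
    def blob(lo,hi):
        m=cv2.inRange(hsv,np.array(lo),np.array(hi))*m0
        k,l,st,ce=cv2.connectedComponentsWithStats(m); i=1+np.argmax(st[1:,4]); return (l==i),ce[i],st[i]
    out={}
    P=[];M=[]
    for nm,lo,hi,y in(("red",(172,120,80),(180,255,255),.026),("yellow",(24,150,100),(32,255,255),0),("green",(50,100,60),(80,255,255),-.026)):
        b,ce,st=blob(lo,hi);print(nm,ce.round(1),st);P.append(ce);M.append([-.073,y,.037])
    b,ce,st=blob((8,120,100),(23,255,255))
    print("card",ce.round(1),st)
    M=np.array(M);P=np.array(P)
    def W(v,M): return np.c_[M[:,:2]@np.array([[np.cos(v[2]),np.sin(v[2])],[-np.sin(v[2]),np.cos(v[2])]])+v[:2],M[:,2]]
    f=least_squares(lambda v:(proj(c,W(v,M))-P).ravel(),[.62,.18,-.25])
    v=f.x
    # card outline in terminal frame
    p=np.argwhere(b)[:,::-1]; q=on_z(c,p,.01675)[:,:2]-v[:2]
    q=q@np.array([[np.cos(v[2]),-np.sin(v[2])],[np.sin(v[2]),np.cos(v[2])]])
    print("pose",v.round(4),"deg",np.degrees(v[2]).round(2),"res",np.abs(f.fun).max().round(2))
    print("card in term x",np.percentile(q[:,0],[0.5,1,5]).round(4),"y",np.percentile(q[:,1],[.5,99.5]).round(4))
    return c,v
if __name__=="__main__":
    c,v=measure()
    # PCA check of orientation: terminal centre by depth points above desk
    yy,xx=np.mgrid[130:240,330:622];pp=np.c_[xx.ravel(),yy.ravel()];Q=by_depth(c,pp)
    k=(Q[:,2]>.025)&(Q[:,2]<.1)&(c["depth"][pp[:,1],pp[:,0]]>0);r=cv2.minAreaRect(Q[k][:,:2].astype(np.float32)*1000);print("depth rect",r)
    s=status.read_state();T=R.from_rotvec(s["tcp_rot"]).as_matrix();print(s["eef_pos"],T.round(3))
    u=np.array([np.cos(v[2]),np.sin(v[2])]);n=np.array([-u[1],u[0]])
    print("tool y yaw",np.degrees(np.arctan2(T[1,1],T[0,1])))
    for nm,x,y in(("pre",-.149-.035,0),("green",-.078,-.027)):
        g=v[:2]+u*x+n*y;d=np.r_[g,s["eef_pos"][2]]-s["eef_pos"];print(nm,g.round(4),"tool shift",(T.T@d).round(4))
E
python3 fit.py
```

```text
Traceback (most recent call last):
  File "fit.py", line 26, in <module>
    c,v=measure()
        ~~~~~~~^^
  File "fit.py", line 12, in measure
    b,ce,st=blob(lo,hi);print(nm,ce.round(1),st);P.append(ce);M.append([-.073,y,.037])
            ~~~~^^^^^^^
  File "fit.py", line 8, in blob
    k,l,st,ce=cv2.connectedComponentsWithStats(m); i=1+np.argmax(st[1:,4]); return (l==i),ce[i],st[i]
                                                       ~~~~~~~~~^^^^^^^^^^
ValueError: attempt to get argmax of an empty sequence
```

```bash
python3 -c "
import cv2
h=cv2.cvtColor(cv2.imread('pics/w1.png'),cv2.COLOR_BGR2HSV)
for x,y in((426,160),(424,186),(422,211),(385,185),(363,185),(354,185)):print(h[y,x])"
sed -i 's/(172,120,80),(180,255,255)/(0,180,80),(5,255,255)/' fit.py; python3 fit.py
```

```text
[  2 174 212]
[ 28 203 224]
[ 63 127 163]
[ 18 177 223]
[ 33  27 227]
[ 19 194 227]Traceback (most recent call last):
  File "fit.py", line 26, in <module>
    c,v=measure()
        ~~~~~~~^^
  File "fit.py", line 12, in measure
    b,ce,st=blob(lo,hi);print(nm,ce.round(1),st);P.append(ce);M.append([-.073,y,.037])
            ~~~~^^^^^^^
  File "fit.py", line 8, in blob
    k,l,st,ce=cv2.connectedComponentsWithStats(m); i=1+np.argmax(st[1:,4]); return (l==i),ce[i],st[i]
                                                       ~~~~~~~~~^^^^^^^^^^
    return _wrapfunc(a, 'argmax', axis=axis, out=out, **kwds)
    return bound(*args, **kwds)
ValueError: attempt to get argmax of an empty sequence
```

```bash
sed -i 's/(0,180,80),(5,255,255)/(0,130,80),(6,255,255)/; s/p=np.argwhere(b)/b=cv2.inRange(hsv,np.array((14,120,100)),np.array((22,255,255)))*m0>0; b[:,405:]=0; p=np.argwhere(b)/' fit.py; python3 fit.py
```

```text
red [425.  151.5] [416 141  19  22 398]
yellow [423.6 178.1] [415 168  18  21 346]
green [421.8 203.5] [413 194  18  20 334]
card [383.  175.7] [ 368  150   31   52 1486]
pose [ 0.6286  0.1846 -0.2351] deg -13.47 res 0.21
card in term x [-0.1439 -0.1438 -0.1426] y [-0.0262  0.0268]
depth rect ((627.1476440429688, 183.9873046875), (86.55730438232422, 183.5185546875), 75.91642761230469)
[0.44861397 0.19623886 0.23152444] [[ 0.265  0.964  0.   ]
 [ 0.964 -0.265 -0.   ]
 [ 0.     0.    -1.   ]]
tool y yaw -15.37400010545646
pre [0.4496 0.2275] tool shift [ 0.0304 -0.0073 -0.    ]
green [0.5464 0.1765] tool shift [0.0069 0.0995 0.    ]
```

The pose fit agrees with the depth rectangle: about (0.628,0.184) and yaw −13.6°, with the card about 5 mm in. I'll go down in front of the card.

Emit:
{"op": "move_arm", "data": {
  "rows": [
    [0.03,-0.007,0,-0.03],
    [0.03,-0.007,0.04,-0.03],
    [0.03,-0.007,0.08,-0.03],
    [0.03,-0.007,0.12,-0.03],
    [0.03,-0.007,0.16,-0.03],
    [0.03,-0.007,0.19,-0.03],
    [0.03,-0.007,0.21,-0.03],
    [0.03,-0.007,0.2225,-0.03],
    [0.03,-0.007,0.2225,-0.03],
    [0.03,-0.007,0.2225,-0.03]
  ]
}}

```text
clock: 3.5
eef_pos: [0.4495, 0.2275, 0.0087]
tcp_rot: [-2.468, -1.943, 0.002]
ft_force: [0.2, -0.6, 0.2]
finger_gap: 0.002
grasp_force: 0.0
```

```bash
cat > st.py <<'E'
from h import *
import sys
v=np.array([.628,.1845,-.237])
s=status.read_state();T=R.from_rotvec(s["tcp_rot"]).as_matrix();u=np.array([np.cos(v[2]),np.sin(v[2])]);n=np.array([-u[1],u[0]])
d=s["eef_pos"][:2]-v[:2];print(s["clock"],s["eef_pos"].round(4),"term frame",d@u,d@n,"yaw",np.degrees(np.arctan2(T[1,1],T[0,1])),"F",s["ft_force"].round(2),"F along",s["ft_force"][:2]@u,s["finger_gap"])
if len(sys.argv)>1: save(vision.capture(sys.argv[1]),sys.argv[2])
E
python3 st.py wrist w2.png
```

```text
3.5 [0.4495 0.2275 0.0087] term frame -0.1836448723872288 -0.00011836465336530444 yaw -13.599847479711672 F [ 0.15 -0.57  0.25] F along 0.28153703017884696 0.0017398734377936154
```

View pics/w2.png

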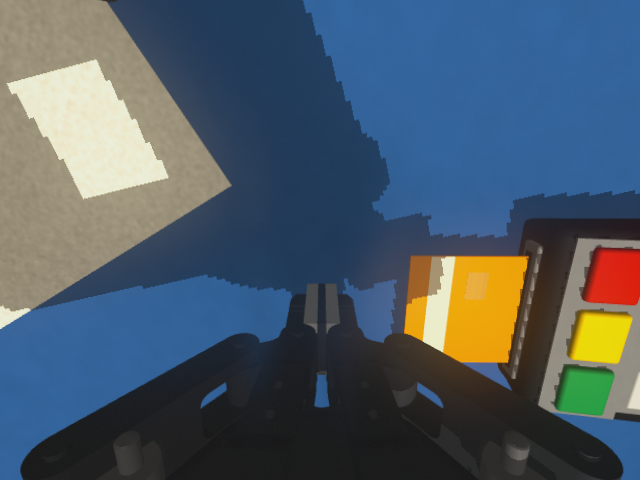

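The tip at (322,287) is lined up in front of the card edge at x≈410 (rows 255–362). I'll advance slowly and watch the force.

Emit:
{"op": "move_arm", "data": {
  "rows": [
    [0,0.005,0,0],
    [0,0.01,0,0],
    [0,0.014,0,0],
    [0,0.018,0,0],
    [0,0.02,0,0],
    [0,0.022,0,0],
    [0,0.023,0,0],
    [0,0.024,0,0],
    [0,0.024,0,0]
  ]
}}

```text
clock: 4.3
eef_pos: [0.473, 0.2227, 0.0088]
tcp_rot: [-2.467, -1.945, 0.0]
ft_force: [0.2, -0.5, -0.1]
finger_gap: 0.003
grasp_force: 0.0
```

Emit:
{"op": "move_arm", "data": {
  "rows": [
    [0,0.001,0,0],
    [0,0.002,0,0],
    [0,0.003,0,0],
    [0,0.004,0,0]
  ]
}}

```text
clock: 4.63
eef_pos: [0.4762, 0.2219, 0.0086]
tcp_rot: [-2.467, -1.944, 0.002]
ft_force: [-2.0, 1.7, 1.7]
finger_gap: -0.001
grasp_force: 1.2
```

Emit:
{"op": "move_arm", "data": {
  "rows": [
    [0,0.001,0,0],
    [0,0.002,0,0],
    [0,0.003,0,0]
  ]
}}

```text
clock: 4.88
eef_pos: [0.4795, 0.2211, 0.0087]
tcp_rot: [-2.467, -1.944, 0.001]
ft_force: [-1.3, 0.5, 0.5]
finger_gap: 0.0
grasp_force: 1.0
```

```bash
python3 st.py; python3 fit.py 2>&1 | head -0; python3 - <<'E'
from h import *
c=vision.capture("wrist");save(c,"w3.png")
E
```

```text
4.8833 [0.4795 0.2211 0.0087] term frame -0.15295389011284158 0.000701118721544404 yaw -13.521628882512214 F [-1.25  0.53  0.5 ] F along -1.3445345245267566 0.0003799895743643844
```

View pics/w3.png

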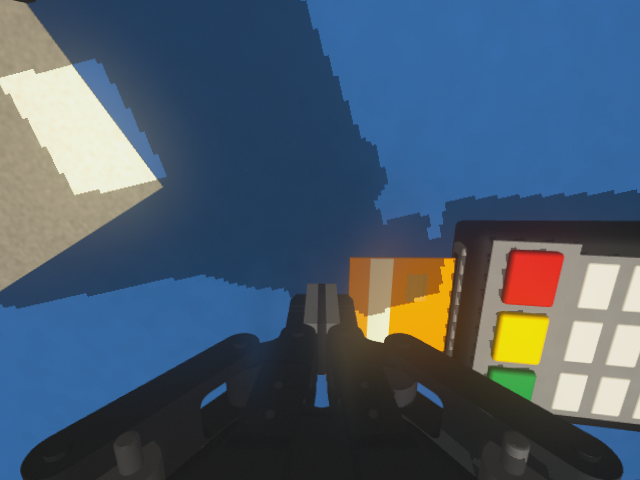

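The finger is on the card edge (x≈349) and pushing at about 2 N. I'll carry on until the stop shows as a force rise.

Emit:
{"op": "move_arm", "data": {
  "rows": [
    [0,0.001,0,0],
    [0,0.002,0,0],
    [0,0.003,0,0]
  ]
}}

```text
clock: 5.23
eef_pos: [0.4826, 0.2204, 0.0087]
tcp_rot: [-2.467, -1.944, 0.0]
ft_force: [-1.5, -0.2, -0.5]
finger_gap: 0.004
grasp_force: 0.9
```

Emit:
{"op": "move_arm", "data": {
  "rows": [
    [0,0.0005,0,0],
    [0,0.001,0,0],
    [0,0.0015,0,0]
  ]
}}

```text
clock: 5.48
eef_pos: [0.4841, 0.22, 0.0087]
tcp_rot: [-2.468, -1.944, 0.0]
ft_force: [-1.6, 0.3, 0.9]
finger_gap: 0.002
grasp_force: 0.9
```

```bash
python3 st.py
```

```text
5.4833 [0.4841 0.22   0.0087] term frame -0.14821457297934357 0.0007054331220635867 yaw -13.524128345682193 F [-1.64  0.28  0.95] F along -1.6588769945134132 0.0018250844068699854
```

Emit:
{"op": "move_arm", "data": {
  "rows": [
    [0,0.0005,0,0],
    [0,0.001,0,0]
  ]
}}

```text
clock: 5.65
eef_pos: [0.485, 0.2198, 0.0088]
tcp_rot: [-2.467, -1.945, 0.0]
ft_force: [-2.6, 0.8, 0.2]
finger_gap: 0.003
grasp_force: 0.8
```

Emit:
{"op": "move_arm", "data": {
  "rows": [
    [0,0.0005,0,0],
    [0,0.001,0,0]
  ]
}}

```text
clock: 5.82
eef_pos: [0.486, 0.2195, 0.0088]
tcp_rot: [-2.467, -1.944, 0.0]
ft_force: [-2.2, 0.8, -1.1]
finger_gap: -0.003
grasp_force: 0.8
```

Emit:
{"op": "move_arm", "data": {
  "rows": [
    [0,0.0005,0,0],
    [0,0.001,0,0]
  ]
}}

```text
clock: 5.98
eef_pos: [0.4864, 0.2194, 0.0086]
tcp_rot: [-2.467, -1.944, 0.002]
ft_force: [-4.4, 1.4, 1.3]
finger_gap: 0.001
grasp_force: 2.6
```

Emit:
{"op": "move_arm", "data": {
  "rows": [
    [0,0.0005,0,0],
    [0,0.0005,0,0],
    [0,0.0005,0,0]
  ]
}}

```text
clock: 6.23
eef_pos: [0.4864, 0.2194, 0.0086]
tcp_rot: [-2.466, -1.944, 0.003]
ft_force: [-6.1, 2.0, 1.7]
finger_gap: 0.0
grasp_force: 3.1
```

```bash
python3 st.py
```

```text
6.2333 [0.4864 0.2194 0.0086] term frame -0.14582207350169502 0.0006853201336410107 yaw -13.5160835747205 F [-6.13  1.96  1.69] F along -6.414819403203344 0.00024908646989591166
```

The force jumped to 6.4 N with no further travel, so the card is at its stop. I'll back off, rise and measure again.

Emit:
{"op": "move_arm", "data": {
  "rows": [
    [0,-0.01,0,0],
    [0,-0.025,0,0],
    [0,-0.037,0,0],
    [0,-0.037,-0.04,0],
    [0,-0.037,-0.08,0],
    [0,-0.037,-0.12,0],
    [0,-0.037,-0.16,0],
    [0,-0.037,-0.2,0],
    [0,-0.037,-0.222,0],
    [0,-0.037,-0.222,0]
  ]
}}

```text
clock: 7.07
eef_pos: [0.4548, 0.2289, 0.2377]
tcp_rot: [2.463, 1.941, 0.018]
ft_force: [1.0, 0.2, 1.2]
finger_gap: 0.003
grasp_force: 0.0
```

Emit:
{"op": "move_arm", "data": {
  "rows": [
    [-0.03,0,0,0],
    [-0.03,0,0,0],
    [-0.03,0,0,0],
    [-0.03,0,0,0]
  ]
}}

```text
clock: 7.4
eef_pos: [0.4443, 0.1989, 0.2303]
tcp_rot: [-2.468, -1.944, -0.0]
ft_force: [-0.2, -0.4, -0.1]
finger_gap: -0.002
grasp_force: 0.0
```

```bash
python3 fit.py; python3 st.py
```

```text
red [431.7 156.5] [422 146  20  22 399]
yellow [429.2 183.4] [421 173  18  21 336]
green [426.5 208.5] [417 199  19  20 341]
card [393.8 179.7] [384 155  21  51 942]
pose [ 0.6285  0.1845 -0.2379] deg -13.63 res 0.16
card in term x [-0.133  -0.1328 -0.1317] y [-0.0265  0.0263]
depth rect ((627.0645141601562, 183.9374542236328), (86.49563598632812, 183.45323181152344), 76.38215637207031)
[0.44435649 0.19905125 0.23033986] [[ 0.234  0.972 -0.   ]
 [ 0.972 -0.234  0.   ]
 [ 0.    -0.    -1.   ]]
tool y yaw -13.529534964258321
pre [0.4496 0.2278] tool shift [ 0.0292 -0.0016  0.    ]
green [0.5463 0.1766] tool shift [ 0.002   0.1044 -0.    ]
7.45 [0.4444 0.1991 0.2303] term frame -0.1819265192345001 -0.02897271599475037 yaw -13.529534964258321 F [ 0.05 -0.49  0.03] F along 0.16353447525151285 -0.007230715454161787
```

The card edge is at −133 mm, which is exactly home, and the terminal hasn't moved. Next is the green key.

Emit:
{"op": "move_arm", "data": {
  "rows": [
    [0.002,0.04,0,0],
    [0.002,0.08,0,0],
    [0.002,0.104,0,0],
    [0.002,0.104,0.04,0],
    [0.002,0.104,0.08,0],
    [0.002,0.104,0.12,0],
    [0.002,0.104,0.15,0],
    [0.002,0.104,0.17,0],
    [0.002,0.104,0.17,0],
    [0.002,0.104,0.17,0]
  ]
}}

```text
clock: 8.28
eef_pos: [0.5451, 0.1767, 0.0594]
tcp_rot: [-2.466, -1.944, 0.004]
ft_force: [-1.0, 0.0, 1.2]
finger_gap: 0.0
grasp_force: 0.0
```

```bash
python3 st.py wrist w4.png
```

```text
8.2833 [0.5451 0.1767 0.0594] term frame -0.07876408791695602 -0.026998845522099545 yaw -13.494216945422151 F [-1.02  0.04  1.21] F along -1.0050097047702737 0.0003195320106975779
```

View pics/w4.png

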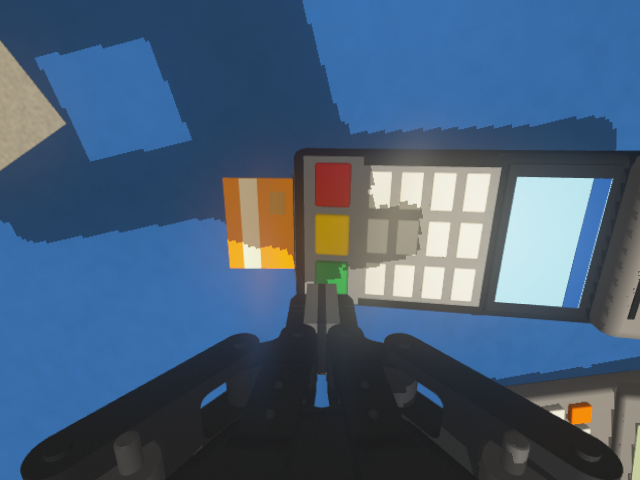

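The tip sits over the green key (about (330,280)), clear of yellow and the digits. I'll descend slowly.

Emit:
{"op": "move_arm", "data": {
  "rows": [
    [0,0,0.006,0],
    [0,0,0.012,0],
    [0,0,0.016,0],
    [0,0,0.018,0],
    [0,0,0.019,0],
    [0,0,0.019,0]
  ]
}}

```text
clock: 8.83
eef_pos: [0.5461, 0.1763, 0.0418]
tcp_rot: [-2.468, -1.944, 0.0]
ft_force: [0.3, 0.4, -0.2]
finger_gap: 0.002
grasp_force: 0.0
```

Emit:
{"op": "move_arm", "data": {
  "rows": [
    [0,0,0.001,0],
    [0,0,0.002,0],
    [0,0,0.002,0]
  ]
}}

```text
clock: 9.08
eef_pos: [0.5461, 0.1763, 0.0398]
tcp_rot: [-2.468, -1.944, -0.0]
ft_force: [1.0, -0.3, -0.4]
finger_gap: 0.001
grasp_force: 0.0
```

Emit:
{"op": "move_arm", "data": {
  "rows": [
    [0,0,0.0005,0],
    [0,0,0.001,0],
    [0,0,0.001,0]
  ]
}}

```text
clock: 9.33
eef_pos: [0.546, 0.1763, 0.0387]
tcp_rot: [-2.467, -1.944, 0.0]
ft_force: [0.1, 0.5, -0.9]
finger_gap: -0.003
grasp_force: 0.0
```

Emit:
{"op": "move_arm", "data": {
  "rows": [
    [0,0,0.0005,0],
    [0,0,0.001,0],
    [0,0,0.001,0]
  ]
}}

```text
clock: 9.58
eef_pos: [0.546, 0.1763, 0.0377]
tcp_rot: [-2.467, -1.944, 0.0]
ft_force: [0.1, 0.4, 0.2]
finger_gap: 0.002
grasp_force: 0.0
```

Emit:
{"op": "move_arm", "data": {
  "rows": [
    [0,0,0.0005,0],
    [0,0,0.001,0],
    [0,0,0.001,0]
  ]
}}

```text
clock: 9.83
eef_pos: [0.5462, 0.1763, 0.0369]
tcp_rot: [2.467, 1.944, 0.0]
ft_force: [-1.2, -1.4, 1.1]
finger_gap: -0.001
grasp_force: 0.6
```

Emit:
{"op": "move_arm", "data": {
  "rows": [
    [0,0,0.0005,0],
    [0,0,0.0008,0],
    [0,0,0.0008,0]
  ]
}}

```text
clock: 10.08
eef_pos: [0.5463, 0.1763, 0.0361]
tcp_rot: [2.467, 1.944, 0.001]
ft_force: [-0.2, -0.2, 1.9]
finger_gap: 0.0
grasp_force: 0.9
```

Emit:
{"op": "move_arm", "data": {
  "rows": [
    [0,0,0.0005,0],
    [0,0,0.0008,0],
    [0,0,0.0008,0]
  ]
}}

```text
clock: 10.33
eef_pos: [0.5464, 0.1763, 0.0354]
tcp_rot: [2.467, 1.944, 0.001]
ft_force: [-0.3, -0.2, 1.9]
finger_gap: -0.0
grasp_force: 1.2
```

Emit:
{"op": "move_arm", "data": {
  "rows": [
    [0,0,0.0005,0],
    [0,0,0.0008,0],
    [0,0,0.0008,0]
  ]
}}

```text
clock: 10.58
eef_pos: [0.5465, 0.1763, 0.0346]
tcp_rot: [2.467, 1.944, 0.001]
ft_force: [0.5, -1.1, 2.4]
finger_gap: 0.002
grasp_force: 1.5
```

Emit:
{"op": "move_arm", "data": {
  "rows": [
    [0,0,0.0003,0],
    [0,0,0.0003,0],
    [0,0,0.0003,0]
  ]
}}

```text
clock: 10.83
eef_pos: [0.5465, 0.1763, 0.0343]
tcp_rot: [2.467, 1.944, 0.001]
ft_force: [1.4, -1.3, 4.2]
finger_gap: 0.002
grasp_force: 1.7
```

Emit:
{"op": "move_arm", "data": {
  "rows": [
    [0,0,0.0004,0],
    [0,0,0.0004,0],
    [0,0,0.0004,0],
    [0,0,0.0004,0]
  ]
}}

```text
clock: 11.17
eef_pos: [0.5465, 0.1763, 0.0341]
tcp_rot: [2.467, 1.944, 0.001]
ft_force: [1.1, -0.9, 5.7]
finger_gap: -0.001
grasp_force: 2.6
```

```bash
python3 st.py
```

```text
11.1667 [0.5465 0.1763 0.0341] term frame -0.07726479603910517 -0.02709021587424923 yaw -13.519320880656952 F [ 1.1  -0.92  5.66] F along 1.2864668477161516 -0.001166891825143062
```

The key bottomed at about 5.5 N, having travelled 3 mm or more from contact at about 0.0375. I'll lift off and retreat.

Emit:
{"op": "move_arm", "data": {
  "rows": [
    [0,0,-0.004,0],
    [0,0,-0.012,0],
    [0,0,-0.03,0],
    [0,0,-0.07,0],
    [0,0,-0.11,0],
    [0,0,-0.15,0],
    [0,0,-0.18,0],
    [0,0,-0.196,0],
    [0,0,-0.196,0]
  ]
}}

```text
clock: 11.92
eef_pos: [0.548, 0.1769, 0.235]
tcp_rot: [2.464, 1.943, 0.01]
ft_force: [-0.4, 0.1, 1.1]
finger_gap: 0.001
grasp_force: 0.0
```

Emit:
{"op": "move_arm", "data": {
  "rows": [
    [-0.002,-0.04,0,0],
    [-0.002,-0.08,0,0],
    [-0.002,-0.104,0,0],
    [-0.002,-0.104,0,0],
    [-0.002,-0.104,0,0],
    [-0.002,-0.104,0,0],
    [-0.002,-0.104,0,0]
  ]
}}

```text
clock: 12.5
eef_pos: [0.4451, 0.1984, 0.2293]
tcp_rot: [-2.468, -1.944, 0.001]
ft_force: [-0.1, -0.1, -1.3]
finger_gap: 0.002
grasp_force: 0.0
```

```bash
python3 fit.py; python3 st.py wrist w5.png
```

```text
red [431.3 156.4] [422 146  20  22 401]
yellow [428.8 183. ] [420 173  19  21 354]
green [426.1 208.5] [417 199  19  20 343]
card [393.3 179.4] [383 155  22  51 933]
pose [ 0.6285  0.1845 -0.2375] deg -13.61 res 0.16
card in term x [-0.133  -0.1329 -0.1318] y [-0.0266  0.027 ]
depth rect ((627.4176635742188, 184.0223388671875), (87.11628723144531, 183.8690185546875), 76.26998901367188)
[0.44519165 0.19840105 0.22933235] [[ 0.234  0.972 -0.   ]
 [ 0.972 -0.234 -0.   ]
 [-0.    -0.    -1.   ]]
tool y yaw -13.561420117520111
pre [0.4497 0.2278] tool shift [ 0.0296 -0.0025 -0.    ]
green [0.5463 0.1766] tool shift [ 0.0025  0.1034 -0.    ]
12.55 [0.4452 0.1984 0.2293] term frame -0.18096205077751695 -0.02940865095641978 yaw -13.561420117520111 F [-0.79  0.1   0.01] F along -0.7894054008924002 -0.002717989272373456
```

View pics/w5.png

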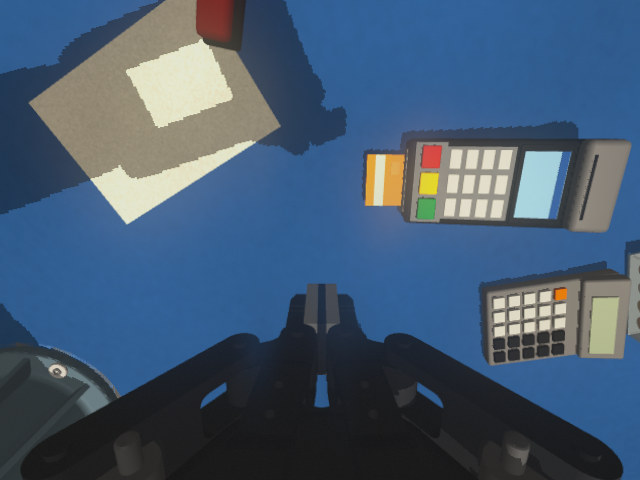

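The card is home (edge at px x≈366), the terminal hasn't moved, all keys are up and the arm is clear. I'll hand in the job.

```bash
python3 -c "
from bench import workorder;print(workorder.close_job())"
```

```text
the job is handed in; nothing more can be done
None
```

The card is fully home, the green key on that terminal was pressed to its stop (about 5.5 N) and came back up, the terminal did not move measurably, and the job is handed in at about 12.6 s; no verdict came back.

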